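Dispense one specimen cassette and push it to the labelling square

TASK

Press the red plunger of the cassette dispenser all the way down once, so that it pushes a single pink cassette out of its front, and let it spring back up. Then push that cassette along the table with the fingertips into the middle of the blue taped square (not the orange one), without picking it up. Leave the other cassettes in the dispenser and do not disturb the bottles, the beaker or the marker.

Things in the scene. Friction and masses are not known exactly. Their poses are not given: they have to be found in the camera images.
- dispenser: Cassette dispenser fixed to the table. Origin on the table under the centre of the stack; its -x points out of its front, where cassettes come out. White magazine: x -20 to +20, y -27 to +27 mm, 42 mm high, 14 mm slot at the foot of its front, no floor (the stack stands on the table). Grey housing behind: x +20 to +85, y -31 to +31 mm (flanges to +-42 mm), 45 mm high, plunger on top.
- plunger_top (a point): Centre of the top face of the red round plunger cap, 32 mm across; 84 mm above the table at rest, 56 mm when fully pressed. It lies 55 mm behind (+x of) the dispenser's origin and is pressed straight down.
- plunger (a joint): Plunger travel in m: 0 up, 0.028 fully pressed, at its stop. Drives a pusher plate 2.25 mm forward per mm, so at full stroke the lowest cassette lies on the table, centre 60 mm in front of the dispenser origin. A spring brings it back (2.5 N to start, 8 N at full stroke); then the next cassette drops into place, and a second press would push that one out.
- cassette_1: The lowest cassette in the magazine, the one that comes out: pink plastic, 30 mm in its x, 42 mm in its y, 12 mm high, about 20 g. Origin at the centre of its underside; in the magazine its axes are those of the dispenser.
- cassette_2: The second cassette from below, same shape; starts 12 mm above the table and drops to the table inside the magazine when the plunger has come back.
- cassette_3: The third and topmost cassette, same shape; starts 24 mm above the table.
- blue_square: Square of blue tape on the table, 90 mm over its outer edges, strips 10 mm wide, flat (nothing to catch on). Origin at its centre on the table. It lies left or right of the dispenser's front. Keep the arm clear of the microscope (left of it, nearer the robot, 0.4 m high) and of the centrifuge on its stand (far right, from x 0.5 m and right of y -0.1 m, over 0.4 m high).
- orange_square: Square of orange tape of the same size, on the other side; not to be used.
- brown_bottle: Brown bottle with white cap standing loose on the table, 42 mm across, 92 mm high; origin at the centre of its underside. Bystander.
- dropper_bottle: Small brown bottle with black dropper top, loose, 30 mm across, 91 mm high; origin at the centre of its underside. Bystander.
- beaker: Clear beaker, loose, 47 mm across, 56 mm high; origin at the centre of its underside. Bystander.
- marker: Black marker with blue cap lying loose on the table, 131 mm along its y, 14 mm thick; origin at the centre of its underside. Bystander.
There are look-alikes about, which are no part of the job. Leave any green or turquoise look-alike of the cassette_3 alone.

How it is judged:
On the way, in this order (a step that is already met when the one before it is completed fails the run):
1. the plunger is pressed fully down and the lowest cassette has come out of the front (value of joint plunger above 0.024 m and x of cassette_1 in the frame of dispenser below -0.045 m), for 0.05 s.
2. the plunger is back up (value of joint plunger below 0.004 m), for 0.1 s.
At the end, for the whole second after the job is handed in: The dispensed cassette lies flat and still on the table with its centre within 25 mm of the centre of the blue square; the plunger is up (within 4 mm); the other two cassettes are stacked in the magazine within 8 mm of its axis, the next one down on the table (horizontal distance between cassette_1 and blue_square below 0.025 m and angle between cassette_1's own z axis and vertical below 0.1 rad and height (world z) of cassette_1 below 0.004 m and linear speed of cassette_1 below 0.01 m/s and value of joint plunger below 0.004 m and horizontal distance between each of cassette_2, cassette_3 and dispenser below 0.008 m and height (world z) of cassette_2 below 0.005 m); the robot touches nothing.
It fails at once if the dispensed cassette is lifted off the table (height (world z) of cassette_1 above 0.01 m).
It fails at once if a second cassette is pushed or pulled out of the magazine (x of any of cassette_2, cassette_3 in the frame of dispenser below -0.008 m or z of cassette_2 in the frame of dispenser above 0.022 m or z of cassette_3 in the frame of dispenser above 0.034 m).
It fails at once if a bystander (brown bottle, dropper bottle, beaker, marker) is moved by more than 15 mm or tipped over (distance of any of brown_bottle, dropper_bottle, beaker, marker from where it was at the start of the episode above 0.015 m or angle between any of brown_bottle, dropper_bottle, beaker's own z axis and vertical above 0.35 rad).
It also fails if it takes over 64 s, if anything falls off the work surface, if the arm or the gripper's body presses on something with over 40 N, if the wrist force passes 120 N, or if a joint passes its speed limit or range.

ROBOT

A 6-joint arm with a two-finger parallel gripper is mounted at the origin on a cart in front of the work surface, level with it; the furniture and walls round the work are solid. World frame = base frame: x ahead of the robot, y to its left, z up, the work surface at z = 0. Lengths are in m, angles in rad, forces in N, time in s.
With the tool pointing down it reaches from about 0.3 to 0.875 m from the base axis. Payload 6.4 kg.
Tool frame: the origin (TCP) lies at the very end of the fingers, on their centre line; the grasp point (between the pads) lies 19 mm behind it; y points along the fingers, x is the direction in which the jaws open and shut, and the axes are right-handed (so a half turn about y gives the same grasp; the last joint's range is limited). The gripper opens to 88 mm and grips with 3 to 60 N. Pads are 18 mm wide; open, the fingers measure 123 mm over their backs; the gripper's body (75 mm by 187 mm) begins 45 mm behind the grasp point.
Start: joints at [0.976, 0.181, 1.607, -0, 1.354, -0.206], TCP at [0.218, 0.532, 0.239] pointing down, gripper open.
Joint ranges: [-2.99, 2.99], [-0.89, 2.07], [0.3, 2.58], [-1.14, 4.28], [0, 2.63], [-3.12, 3.12]. Speed limits (rad/s): [2.57, 2.57, 3.01, 3.14, 3.14, 3.14].

INTERFACE

Orientations are given as a rotation vector (axis times angle).
In Python, from cell import get_state, grab_frame, close_job gives the robot as it stands.
- The arm moves only by the shell command python3 -m handwheel 'ROWS' [FORCE]. ROWS is JSON, a list of rows, each a list of 7 numbers: the closure, from -1 (fully open) to 1 (shut), then the shift along the tool's x, y, z in m, then the turn, a rotation vector about the tool's x, y, z in rad. In form: [[jaw, tx, ty, tz, rx, ry, rz], ...]. A call has 1 to 20 rows; each row is the pose to reach, as a shift and turn from the pose commanded when the call began, along the tool's axes at that moment; what a row does not reach only later rows make up. A row lasts 1/8 s, in which the tool goes at most 62.5 mm and 10.7 degrees, less where a joint would pass 70% of its speed; a pose out of reach is approached as far as the arm can. A call with a gripper value outside its range is refused whole. The fingers move at their own pace and stop on an object; FORCE is the grip in N (left out, the last holds). Time passes only in rows, so rows that repeat a pose let the fingers close. It gives the time, the measured TCP pose, the force and the opening at its end, in the units of the state.
- get_state(): the state, without advancing time (a new reading comes with each control period).
- grab_frame(name): name is "scene" or "top"; returns a dict with "image" (480x640x3 uint8, red, green, blue), "camera_matrix" (3x3 intrinsics, pixels), "dist" ([k1, k2, p1, p2, k3] as OpenCV has them; the pictures are not rectified), "view" (4x4, takes a point from world to camera coordinates). Camera axes: x right, y up, looking along -z (the intrinsics and any distortion apply to the point x, -y, -z); pixel columns grow to the right and rows downward; lengths in m; the calibration is good to about 2 mm. A picture is of the moment at which its call begins. There is no depth.
- close_job(): hands the job in, once; it reports no verdict.
The state is a dict: "t": time; "qpos": joint angles; "joint_vel": joint speeds; "joint_torque": joint torques, N m; "tcp_pos": TCP position; "ee_rot": TCP orientation; "wrist_force": force on the tool from outside, world axes, zero at the start; "ft_torque": the same for the moment, N m; "finger_gap": finger opening in m.
Only numpy, scipy, OpenCV 4.12 (cv2) and the standard library are available. Lean on these libraries where they do the work, as an engineer would, in place of code of your own. Each camera call takes 0.05 s, during which the arm holds its last target.

## Working session

There is one attempt and no reset: what is moved stays moved. The work goes in short steps, Python scripts to look and compute and a shell command to move; the robot and the scene stay as the last step left them, time stands still between calls to the robot, and variables do not carry over. Pictures are saved under pics/ and viewed, and the job is handed in when it is done.

```bash
ls; mkdir -p pics
cat > h.py <<'E'
import numpy as np, cv2
from cell import get_state, grab_frame
def ray(f,u,v):
    K=np.array(f["camera_matrix"],float);d=np.array(f["dist"],float);V=np.array(f["view"],float)
    p=cv2.undistortPoints(np.array([[[u,v]]],float),K,d)[0,0]
    R=V[:3,:3];t=V[:3,3];o=-R.T@t
    return o,R.T@np.array([p[0],-p[1],-1.])
def onz(f,u,v,z=0.):
    o,d=ray(f,u,v);return o+d*(z-o[2])/d[2]
def proj(f,P):
    K=np.array(f["camera_matrix"],float);d=np.array(f["dist"],float);V=np.array(f["view"],float)
    c=V[:3,:3]@np.array(P,float)+V[:3,3];c=np.array([c[0],-c[1],-c[2]])
    return cv2.projectPoints(c.reshape(1,1,3),np.zeros(3),np.zeros(3),K,d)[0][0,0]
def save(f,name,crop=None,s=1):
    im=f["image"][:,:,::-1]
    if crop: a,b,c,e=crop; im=im[b:e,a:c]
    cv2.imwrite("pics/"+name,cv2.resize(im,None,fx=s,fy=s,interpolation=cv2.INTER_CUBIC))
E
python3 - <<'E'
from h import *
import pickle
for n in("scene","top"):
    f=grab_frame(n);save(f,n+"0.png");pickle.dump(f,open(n+"0.pkl","wb"))
    V=np.array(f["view"]);print(n,-V[:3,:3].T@V[:3,3],-V[2,:3],f["camera_matrix"],f["dist"])
print(get_state())
E
```

```text
pics
scene [ 0.14428446 -0.5296477   0.54316654] [ 0.36090388  0.78696504 -0.50043423] [[544.70522484   0.         316.39674975]
 [  0.         544.70522484 234.89937651]
 [  0.           0.           1.        ]] [-0.06054123  0.          0.          0.          0.        ]
top [0.31255319 0.20233477 1.0107528 ] [ 1.68848401e-01 -6.53552072e-04 -9.85641816e-01] [[522.42553249   0.         320.31810844]
 [  0.         522.42553249 246.49231431]
 [  0.           0.           1.        ]] [-0.09839238  0.          0.          0.          0.        ]
{'t': 0.1, 'qpos': array([ 9.75699434e-01,  1.81434177e-01,  1.60787345e+00, -1.06318310e-05,
        1.35378365e+00, -2.06326132e-01]), 'joint_vel': array([ 0.00025209, -0.00293835, -0.00263356,  0.00146514,  0.00084736,
        0.00147095]), 'joint_torque': array([ 1.12341142e-03, -4.34814870e+01, -3.42697155e+01,  7.04672048e-02,
        3.40445701e-02, -5.17693775e-05]), 'tcp_pos': array([0.21769123, 0.53170079, 0.23793524]), 'ee_rot': array([-1.36899102, -0.91716963,  0.91945253]), 'wrist_force': array([ 0.24793652, -0.67197691,  0.73472457]), 'ft_torque': array([-0.02807123,  0.05024785,  0.05262131]), 'finger_gap': 0.08807999613359477}
```

View pics/scene0.png

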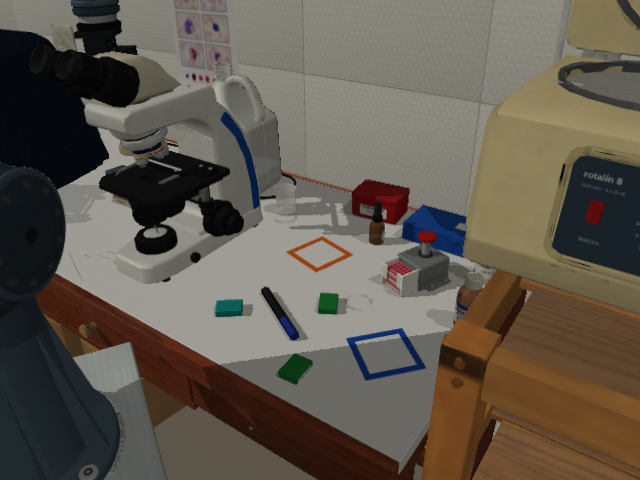

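View pics/top0.png

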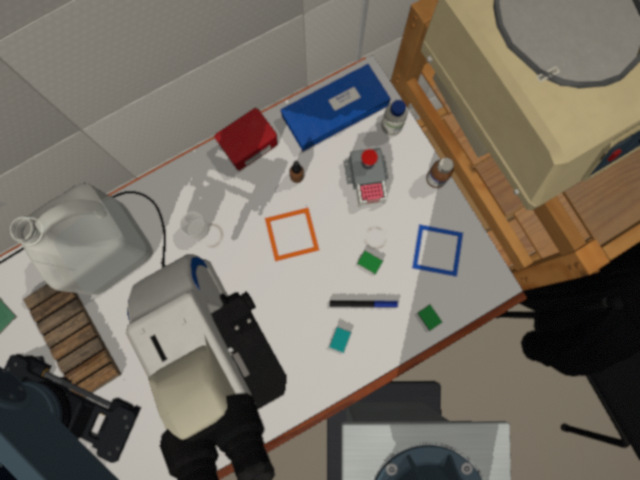

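The scene view has the plunger at about (428,238), the pink stack at (400,275), the blue square at (386,353) and the orange square at (320,253). The top view has the plunger at (369,157), the pink stack at (371,191), the blue square at (438,250) and the orange square at (292,234).

Possible look-alikes in the top view are green cassettes at (369,261) and (429,317), a turquoise one at (340,337), a red box at (247,138) and a clear ring at (375,237). I want the red round cap at (369,157) with the pink stack in front of it. Next I'll measure positions.

Run:
```python
from h import *
import pickle
t=pickle.load(open("top0.pkl","rb"));s=pickle.load(open("scene0.pkl","rb"))
save(t,"topc.png",(310,120,520,340),3.5 if 0 else 2.7);save(s,"scc.png",(330,210,500,390),3.2)
def blobs(f,lo,hi,name,z,minA=40):
    hsv=cv2.cvtColor(f["image"],cv2.COLOR_RGB2HSV);m=cv2.inRange(hsv,lo,hi)
    cs,_=cv2.findContours(m,cv2.RETR_EXTERNAL,cv2.CHAIN_APPROX_NONE)
    for c in cs:
        if cv2.contourArea(c)<minA: continue
        r=cv2.minAreaRect(c);b=cv2.boxPoints(r)
        print(name,np.round(r[0],1),cv2.contourArea(c),"ctr",np.round(onz(f,*r[0],z)[:2],4))
        print("   corners",[tuple(np.round(onz(f,*p,z)[:2],3)) for p in b])
for n,f in(("T",t),("S",s)):
    blobs(f,(105,120,60),(125,255,255),n+" blue",0)
    blobs(f,(5,150,100),(18,255,255),n+" orange",0)
    blobs(f,(0,190,120),(5,255,255),n+" red",.084)
    blobs(f,(45,120,40),(75,255,255),n+" green",.012)
    blobs(f,(165,70,80),(180,255,255),n+" pink",.036)
```

```text
T blue [385. 304.] 84.0 ctr [0.3736 0.0761]
   corners [(np.float64(0.377), np.float64(0.097)), (np.float64(0.378), np.float64(0.055)), (np.float64(0.37), np.float64(0.055)), (np.float64(0.37), np.float64(0.097))]
T blue [195.  270.6] 101.0 ctr [0.4365 0.4469]
   corners [(np.float64(0.417), np.float64(0.467)), (np.float64(0.465), np.float64(0.452)), (np.float64(0.456), np.float64(0.427)), (np.float64(0.408), np.float64(0.442))]
T blue [437.6 250.1] 1789.0 ctr [ 0.4797 -0.0295]
   corners [(np.float64(0.444), np.float64(0.021)), (np.float64(0.53), np.float64(0.005)), (np.float64(0.516), np.float64(-0.081)), (np.float64(0.43), np.float64(-0.064))]
T blue [398. 107.] 113.0 ctr [0.7806 0.0417]
   corners [(np.float64(0.794), np.float64(0.054)), (np.float64(0.794), np.float64(0.029)), (np.float64(0.767), np.float64(0.03)), (np.float64(0.767), np.float64(0.055))]
T blue [335.4 106.3] 4441.0 ctr [0.7807 0.1719]
   corners [(np.float64(0.772), np.float64(0.288)), (np.float64(0.883), np.float64(0.099)), (np.float64(0.79), np.float64(0.055)), (np.float64(0.683), np.float64(0.242))]
T orange [
[... 5049 characters left out ...]
), (np.float64(0.33), np.float64(-0.044))]
S green [327.5 303.4] 332.5 ctr [0.4508 0.0992]
   corners [(np.float64(0.426), np.float64(0.084)), (np.float64(0.451), np.float64(0.131)), (np.float64(0.477), np.float64(0.115)), (np.float64(0.451), np.float64(0.069))]
S pink [400.  267.9] 188.5 ctr [0.5896 0.1059]
   corners [(np.float64(0.575), np.float64(0.123)), (np.float64(0.619), np.float64(0.126)), (np.float64(0.604), np.float64(0.089)), (np.float64(0.561), np.float64(0.087))]
S pink [384.5 209. ] 191.0 ctr [0.6782 0.3024]
   corners [(np.float64(0.635), np.float64(0.277)), (np.float64(0.695), np.float64(0.364)), (np.float64(0.725), np.float64(0.329)), (np.float64(0.663), np.float64(0.247))]
```

View pics/topc.png

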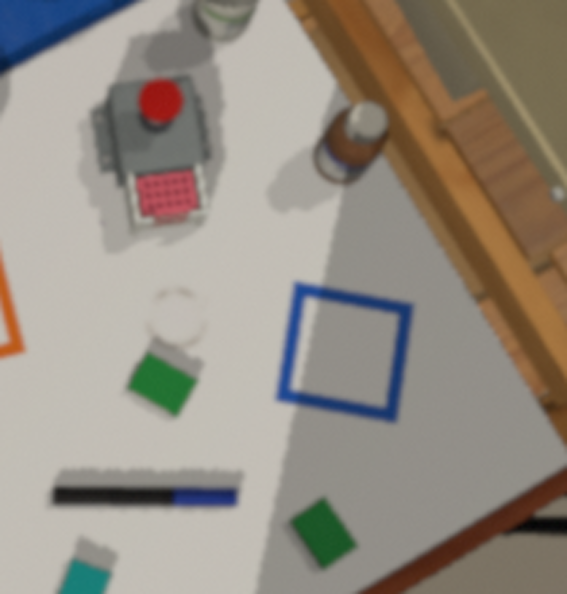

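View pics/scc.png

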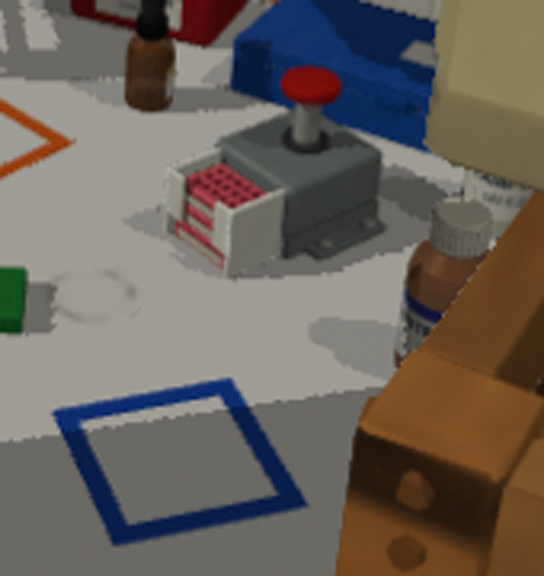

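Run:
```python
from h import *
import pickle
t=pickle.load(open("top0.pkl","rb"));s=pickle.load(open("scene0.pkl","rb"))
save(t,"grip.png",(0,330,180,480),4)
save(t,"bot.png",(380,120,560,320),3)
save(s,"bots.png",(420,240,560,420),3.2)
for z in(0.,.239,.3,.34):print(z,proj(t,[.218,.532,z]))
x=np.array([.96,-.28,0]);from scipy.spatial.transform import Rotation as R
print(R.from_rotvec([-1.369,-.917,.919]).as_matrix().round(3))
print("cap",onz(t,446.3,164.4,.092),"base",onz(t,435,183,0))
print("cap S",onz(s,475,276,.092))
for p in((0.5,-.1,0),(.5,-.1,.4)):print(p,proj(t,p),proj(s,p))
```

```text
0.0 [146.76296312 383.67855745]
0.239 [ 94.40014017 397.74556811]
0.3 [ 75.68915858 402.71108466]
0.34 [ 61.69780488 406.40146492]
[[ 0.379 -0.001 -0.925]
 [ 0.925 -0.001  0.379]
 [-0.001 -1.     0.   ]]
cap [ 0.6252451  -0.03058257  0.092     ] base [ 0.61692035 -0.02914762  0.        ]
cap S [ 0.62757673 -0.03085985  0.092     ]
(0.5, -0.1, 0) [472.34200201 240.17392941] [423.82445162 380.6381629 ]
(0.5, -0.1, 0.4) [563.54397031 182.0708058 ] [459.36115688  87.01620032]
```

View pics/grip.png

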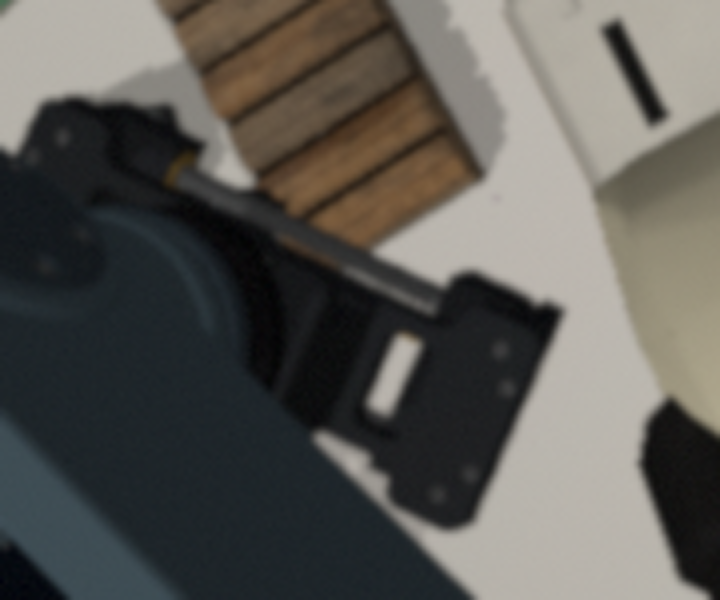

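View pics/bot.png

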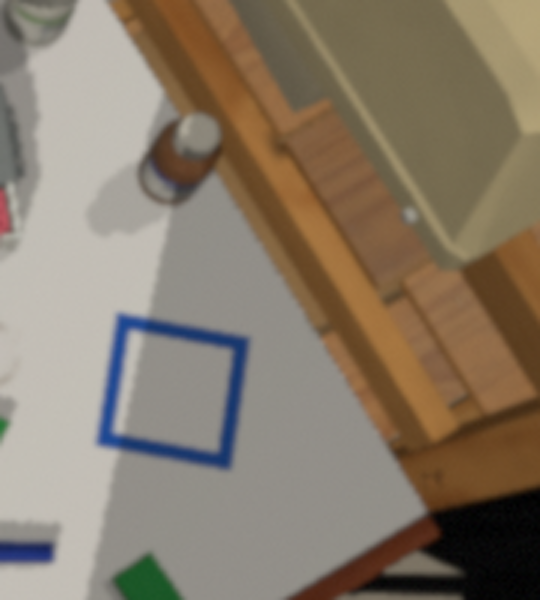

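View pics/bots.png

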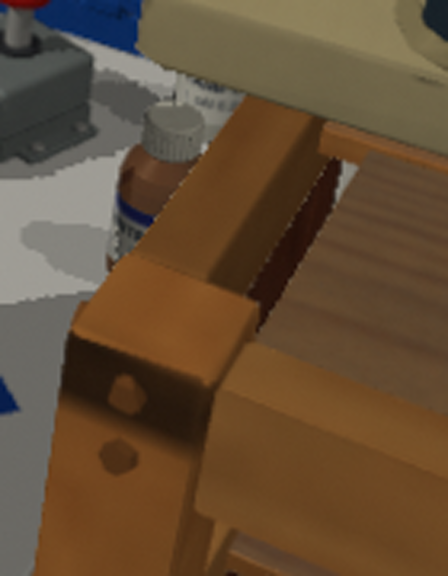

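The close crop confirms the target: red cap at top (369,157), the only pink stack right in front of it, and the blue square to its right. The brown bottle stands at about (0.626,-0.030), and the gripper body's long side lies along the jaw axis.

First I'll raise the arm above the microscope, with the jaws shut.

```bash
python3 -m handwheel '[[1,0,-0.06,0,0,0,0],[1,0,-0.12,0,0,0,0],[1,0,-0.18,0,0,0,0],[1,0,-0.24,0,0,0,0],[1,0,-0.29,0,0,0,0],[1,0,-0.29,0,0,0,0],[1,0,-0.29,0,0,0,0]]'
python3 - <<'E'
from h import *
import pickle
t=pickle.load(open("top0.pkl","rb"));s=pickle.load(open("scene0.pkl","rb"))
# blue square quad by diagonals, both views
for n,f in(("T",t),("S",s)):
    m=cv2.inRange(cv2.cvtColor(f["image"],cv2.COLOR_RGB2HSV),(105,120,60),(125,255,255))
    cs,_=cv2.findContours(m,cv2.RETR_EXTERNAL,cv2.CHAIN_APPROX_NONE)
    for c in cs:
        if 1700<cv2.contourArea(c)<2600 and c[:,0,1].mean()>240:
            q=cv2.approxPolyDP(cv2.convexHull(c),8,True)[:,0]
            P=np.array([onz(f,*p)[:2] for p in q]);print(n,q.tolist(),P.round(3).tolist(),P.mean(0).round(4),np.linalg.norm(P-np.roll(P,1,0),axis=1).round(3))
def tri(a,b):
    (o1,d1),(o2,d2)=a,b
    A=np.stack([d1,-d2],1);k=np.linalg.lstsq(A,o2-o1,rcond=None)[0];p=o1+k[0]*d1;q=o2+k[1]*d2
    return ((p+q)/2).round(4),np.linalg.norm(p-q).round(4)
print("stand corner",tri(ray(t,523,268),ray(s,443,345)))
print("plunger",tri(ray(t,369,157),ray(s,427,237)))
st=get_state();print(st["tcp_pos"],st["qpos"].round(2))
# tool shift: to world delta
def shift(dw):
    from scipy.spatial.transform import Rotation as R
    return R.from_rotvec(st["ee_rot"]).as_matrix().T@np.array(dw)
print(shift(np.array([.640,.111,.5288])-st["tcp_pos"]))
E
```

```text
t: 0.98
tcp_pos: [0.2179, 0.532, 0.5273]
ee_rot: [-1.369, -0.917, 0.92]
wrist_force: [0.8, -0.6, -0.3]
finger_gap: 0.0201
T [[420, 226], [461, 233], [454, 275], [413, 266]] [[0.528, 0.004], [0.514, -0.078], [0.43, -0.06], [0.448, 0.02]] [ 0.4802 -0.0285] [0.082 0.083 0.086 0.082]
S [[401, 328], [425, 367], [365, 379], [347, 338]] [[0.532, 0.008], [0.517, -0.079], [0.429, -0.062], [0.447, 0.024]] [ 0.4812 -0.0273] [0.087 0.088 0.089 0.088]
stand corner (array([ 0.446 , -0.1604,  0.1274]), np.float64(0.0405))
plunger (array([0.6429, 0.1113, 0.0795]), np.float64(0.0009))
[0.21793696 0.53203854 0.52730553] [ 0.98  0.11  1.12 -0.    1.91 -0.21]
[-0.2296143  -0.00128342 -0.55017136]
```

```bash
python3 -m handwheel '[[1,-0.02,0,-0.05,0,0,0],[1,-0.04,0,-0.1,0,-0.05,0],[1,-0.06,0,-0.15,0,-0.1,0],[1,-0.085,0,-0.2,0,-0.15,0],[1,-0.105,0,-0.25,0,-0.2,0],[1,-0.125,0,-0.3,0,-0.25,0],[1,-0.145,0,-0.35,0,-0.3,0],[1,-0.168,0,-0.4,0,-0.35,0],[1,-0.188,0,-0.45,0,-0.4,0],[1,-0.209,0,-0.5,0,-0.45,0],[1,-0.229,0,-0.55,0,-0.515,0],[1,-0.229,0,-0.55,0,-0.515,0],[1,-0.229,0,-0.55,0,-0.515,0]]'
python3 - <<'E'
from h import *
from scipy.spatial.transform import Rotation as R
st=get_state();M=R.from_rotvec(st["ee_rot"]).as_matrix();print(st["t"],st["tcp_pos"],M.round(3),st["qpos"].round(2))
print(M.T@(np.array([.6415,.111,.10])-st["tcp_pos"]))
f=grab_frame("scene");save(f,"s1.png")
E
```

```text
t: 2.6
tcp_pos: [0.6398, 0.1118, 0.5266]
ee_rot: [-1.144, -1.298, 1.302]
wrist_force: [-0.4, -0.4, -0.8]
finger_gap: 0.0005
2.6 [0.63981163 0.11183172 0.52656581] [[-0.125 -0.004 -0.992]
 [ 0.992  0.    -0.125]
 [ 0.001 -1.     0.004]] [-0.01  0.3   0.9   0.    1.94 -1.71]
[-0.00140453  0.42655596 -0.00315862]
```

View pics/s1.png

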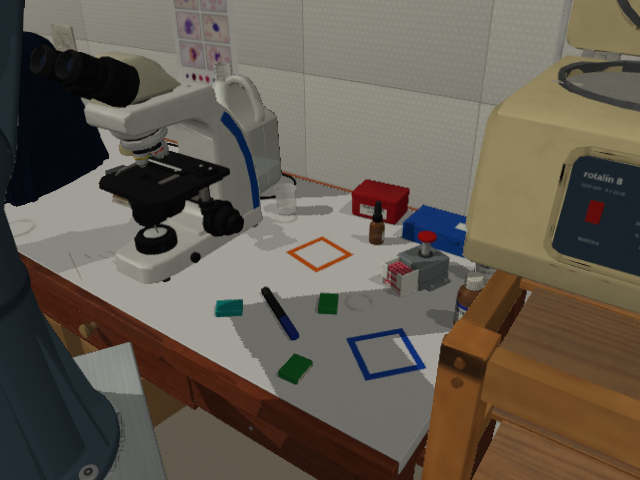

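The scene is undisturbed and the arm is above the frame. Next I'll go down to just above the plunger and check.

```bash
python3 -m handwheel '[[1,0,0.06,-0.002,0,0,0],[1,-0.001,0.12,-0.003,0,0,0],[1,-0.001,0.18,-0.003,0,0,0],[1,-0.001,0.24,-0.003,0,0,0],[1,-0.001,0.3,-0.003,0,0,0],[1,-0.001,0.35,-0.003,0,0,0],[1,-0.001,0.39,-0.003,0,0,0],[1,-0.001,0.426,-0.003,0,0,0],[1,-0.001,0.426,-0.003,0,0,0]]'
python3 - <<'E'
from h import *
st=get_state();print(st["tcp_pos"])
f=grab_frame("scene");save(f,"s2.png",(300,100,520,320),2.7)
f=grab_frame("top");save(f,"t2.png",(240,60,520,340),2)
E
```

```text
t: 3.78
tcp_pos: [0.64, 0.1125, 0.1]
ee_rot: [-1.141, -1.298, 1.305]
wrist_force: [-0.5, 1.5, 0.3]
finger_gap: 0.0004
[0.63995333 0.11254794 0.09998923]
```

View pics/s2.png

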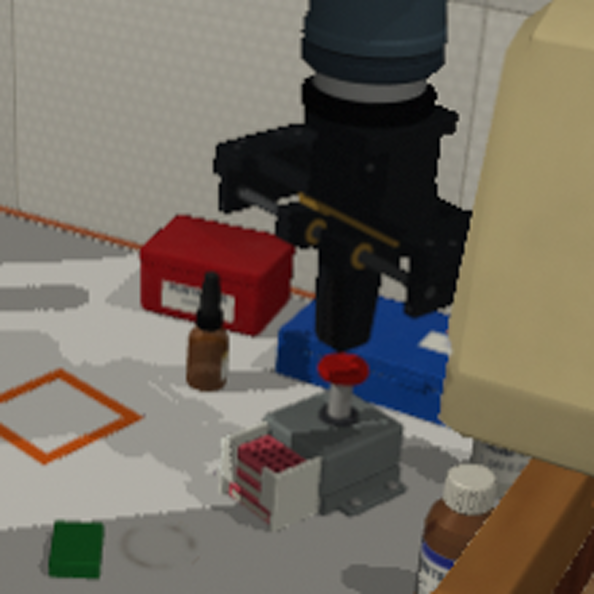

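View pics/t2.png

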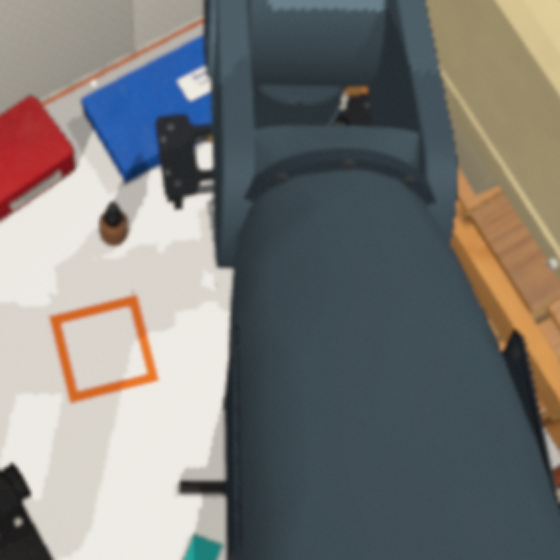

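The shut fingers are over the cap, at crop (343,335) above (343,370), while the top view is blocked by the arm. Now I'll press.

```bash
python3 -m handwheel '[[1,0,0.014,0,0,0,0],[1,0,0.02,0,0,0,0],[1,0,0.026,0,0,0,0],[1,0,0.032,0,0,0,0],[1,0,0.038,0,0,0,0],[1,0,0.042,0,0,0,0],[1,0,0.044,0,0,0,0],[1,0,0.045,0,0,0,0],[1,0,0.045,0,0,0,0],[1,0,0.045,0,0,0,0]]'
python3 - <<'E'
from h import *
st=get_state();print(st["tcp_pos"],st["wrist_force"])
f=grab_frame("scene");save(f,"s3.png",(300,100,520,320),2.7)
E
```

```text
t: 5.12
tcp_pos: [0.6436, 0.1113, 0.0586]
ee_rot: [-1.147, -1.302, 1.301]
wrist_force: [-2.7, 1.4, 6.6]
finger_gap: 0.0003
[0.64356037 0.11126193 0.05863263] [-2.74398499  1.38496806  6.64186147]
```

View pics/s3.png

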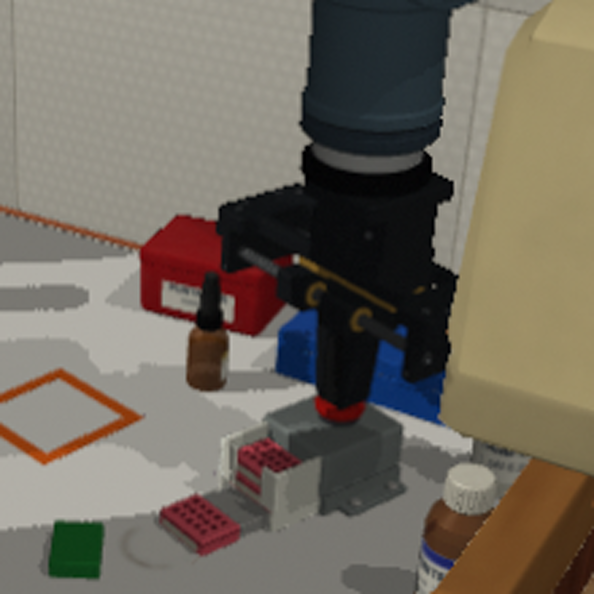

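The plunger is down about 25 mm and the cassette is out, at crop (200,522). I'll press the last few millimetres to the stop.

```bash
python3 -m handwheel '[[1,0,0.003,0.001,0,0,0],[1,0,0.005,0.002,0,0,0],[1,0,0.007,0.002,0,0,0],[1,0,0.007,0.002,0,0,0],[1,0,0.007,0.002,0,0,0]]'
python3 - <<'E'
from h import *
f=grab_frame("scene");save(f,"s4.png",(300,180,480,340),3.3)
E
```

```text
t: 5.8
tcp_pos: [0.6437, 0.1112, 0.0562]
ee_rot: [-1.151, -1.306, 1.299]
wrist_force: [-9.7, 1.4, 29.8]
finger_gap: 0.0002
```

View pics/s4.png

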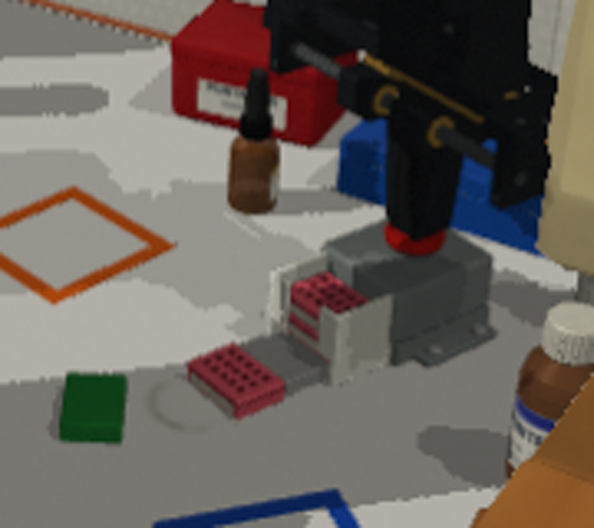

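The plunger is at its stop (z 56 mm, 30 N), with the pusher plate visible behind the cassette at crop (235,380). I'll release it upwards to z of about 0.15.

```bash
python3 -m handwheel '[[1,0,-0.01,0,0,0,0],[1,0,-0.02,0,0,0,0],[1,0,-0.03,0,0,0,0],[1,0,-0.04,0,0,0,0],[-0.36,0,-0.07,0,0,0,0],[-0.36,0,-0.1,0,0,0,0],[-0.36,0,-0.1,0,0,0,0]]'
python3 - <<'E'
from h import *
from scipy.spatial.transform import Rotation as R
st=get_state();M=R.from_rotvec(st["ee_rot"]).as_matrix();print(st["t"],st["tcp_pos"],st["finger_gap"],M.round(3))
f=grab_frame("scene");save(f,"s5.png",(300,180,480,340),3.3)
m=cv2.inRange(cv2.cvtColor(f["image"],cv2.COLOR_RGB2HSV),(165,70,60),(180,255,255))
cs,_=cv2.findContours(m,cv2.RETR_EXTERNAL,cv2.CHAIN_APPROX_NONE)
for c in cs:
    x,y,w,h=cv2.boundingRect(c)
    if w*h>60: print(x,y,w,h,cv2.minAreaRect(c)[0])
E
```

```text
t: 6.72
tcp_pos: [0.6425, 0.1108, 0.1531]
ee_rot: [-1.15, -1.304, 1.3]
wrist_force: [0.0, -1.2, 0.4]
finger_gap: 0.0281
6.725 [0.64246578 0.11075472 0.1531085 ] 0.028130765224827835 [[-0.126  0.004 -0.992]
 [ 0.992 -0.    -0.126]
 [-0.001 -1.    -0.004]]
357 284 29 23 (371.51641845703125, 294.44384765625)
386 279 10 7 (390.5768737792969, 281.88458251953125)
388 266 20 14 (396.6295166015625, 272.00775146484375)
352 180 57 44 (378.9410400390625, 201.24440002441406)
```

View pics/s5.png

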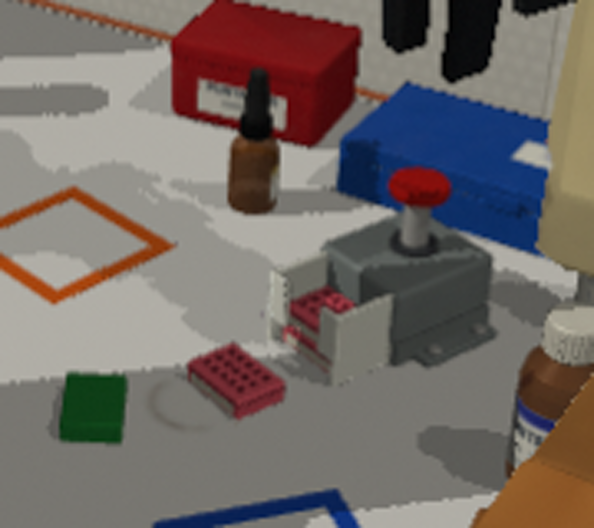

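The plunger is up at crop (418,190). The stack has dropped, and the dispensed cassette lies at crop (237,378). Next I'll locate it and plan the caged arc push.

Run:
```python
from h import *
import pickle
from scipy.spatial.transform import Rotation as R
f=pickle.load(open("scene0.pkl","rb"))
P=np.array([onz(f,300+a/3.3,180+b/3.3,.012)[:2] for a,b in((188,370),(236,344),(285,382),(238,405))])
print(P.round(3),P.mean(0).round(4),np.linalg.norm(P-np.roll(P,1,0),axis=1).round(3))
st=get_state();M=R.from_rotvec(st["ee_rot"]).as_matrix()
ex=np.array([.992,.126]);print("nominal",np.array([.642,.111])-.115*ex)
c=(P.mean(0)+np.array([.642,.111])-.115*ex)/2
print("c",c); ty=M[:2,0]; 
print("target rel, tool x,z:",(np.array([.4806,-.0285])-c)@M[:2,0],(np.array([.4806,-.0285])-c)@M[:2,2])
for z in(.15,.05,.006):print(z,M.T@(np.r_[c,z]-st["tcp_pos"]))
```

```text
[[0.508 0.106]
 [0.541 0.115]
 [0.546 0.076]
 [0.516 0.07 ]] [0.5277 0.0913] [0.037 0.034 0.039 0.031]
nominal [0.52792 0.09651]
c [0.52779882 0.09392661]
target rel, tool x,z: -0.11551629182851929 0.06222530272416467
0.15 [-0.00239603  0.00102728  0.11475826]
0.05 [-0.00237421  0.10102725  0.11483477]
0.006 [-0.00236462  0.14502723  0.11486843]
```

```bash
python3 -m handwheel '[[-0.5,0,0,0.05,0,0,0],[-0.5,-0.001,0,0.1,0,0,0],[-0.5,-0.001,0,0.115,0,0,0],[-0.5,-0.001,0.04,0.115,0,0,0],[-0.5,-0.001,0.08,0.115,0,0,0],[-0.5,-0.001,0.11,0.115,0,0,0],[-0.5,-0.001,0.12,0.115,0,0,0],[-0.5,-0.001,0.12,0.115,0,0,0]]'
python3 - <<'E'
from h import *
st=get_state();print(st["tcp_pos"],st["finger_gap"])
f=grab_frame("scene");save(f,"s6.png",(290,180,490,350),3.2)
E
```

```text
t: 7.78
tcp_pos: [0.5262, 0.0953, 0.0297]
ee_rot: [-1.145, -1.3, 1.303]
wrist_force: [0.5, -1.3, -0.5]
finger_gap: 0.0661
[0.5262199  0.09534358 0.02967491] 0.06609035469274277
```

View pics/s6.png

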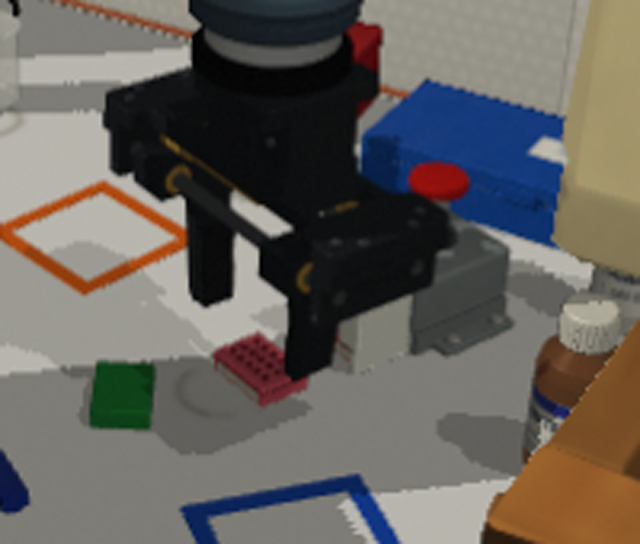

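The fingers straddle the cassette, near finger at crop (308,365) and far one at (210,290). I'll lower them with the path clear.

```bash
python3 -m handwheel '[[-0.5,0,0.01,0,0,0,0],[-0.5,0,0.018,0,0,0,0],[-0.5,0,0.024,0,0,0,0],[-0.5,0,0.024,0,0,0,0]]'
python3 - <<'E'
from h import *
st=get_state();print(st["tcp_pos"],st["finger_gap"])
f=grab_frame("scene");save(f,"s7.png",(290,180,490,350),3.2)
E
```

```text
t: 8.32
tcp_pos: [0.5268, 0.0954, 0.0062]
ee_rot: [-1.146, -1.301, 1.302]
wrist_force: [-1.0, -0.2, -0.3]
finger_gap: 0.0664
[0.52677405 0.09539958 0.00615321] 0.06641519417609001
```

View pics/s7.png

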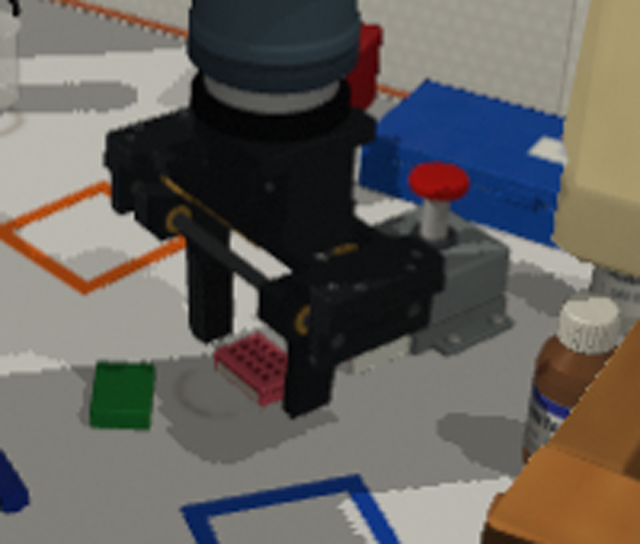

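The cassette lies between the fingertips, at crop (250,365). I'll push it with the far (+y) finger, first straight and then in an arc, turning towards the robot. This is the first half.

```bash
python3 -m handwheel '[[-0.5,-0.006,0,0,0,0,0],[-0.5,-0.011,0,0,0,0,0],[-0.5,-0.014,0,0,0,0,0],[-0.5,-0.019,0,0.001,0,0.05,0],[-0.5,-0.026,0,0.002,0,0.098,0],[-0.5,-0.0325,0,0.0035,0,0.147,0],[-0.5,-0.0393,0,0.005,0,0.196,0],[-0.5,-0.046,0,0.0073,0,0.245,0],[-0.5,-0.0523,0,0.0096,0,0.295,0],[-0.5,-0.0587,0,0.0125,0,0.344,0],[-0.5,-0.065,0,0.0153,0,0.393,0],[-0.5,-0.071,0,0.0188,0,0.442,0],[-0.5,-0.075,0,0.021,0,0.48,0],[-0.5,-0.0769,0,0.0223,0,0.491,0],[-0.5,-0.0769,0,0.0223,0,0.491,0]]'
python3 - <<'E'
from h import *
st=get_state();print(st["tcp_pos"],st["finger_gap"])
f=grab_frame("scene");save(f,"s8.png",(270,200,470,390),3)
E
```

```text
t: 10.25
tcp_pos: [0.5148, 0.0162, 0.0067]
ee_rot: [-1.36, -0.936, 0.936]
wrist_force: [0.2, 0.6, -0.0]
finger_gap: 0.0661
[0.51476697 0.01618176 0.00672266] 0.06612861670039796
```

View pics/s8.png

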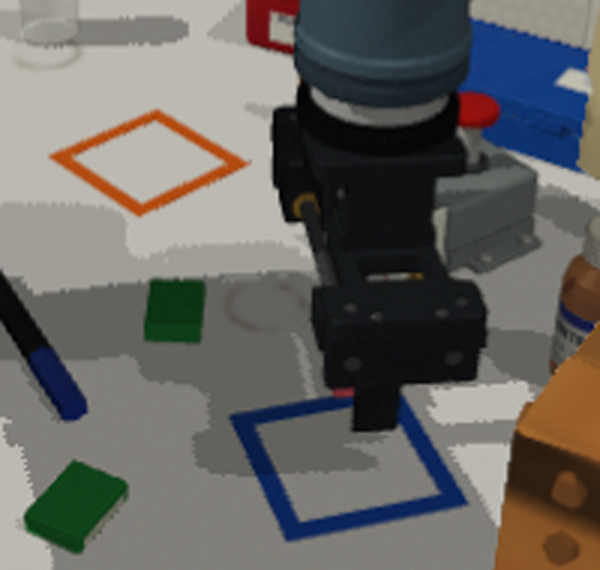

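The cassette is following: its pink edge shows at crop (345,392) beside the near finger. Now I'll continue the arc most of the way.

```bash
python3 -m handwheel '[[-0.5,-0.004,0,0.0005,0,0.03,0],[-0.5,-0.0085,0,0.001,0,0.06,0],[-0.5,-0.0137,0,0.0019,0,0.098,0],[-0.5,-0.0205,0,0.0035,0,0.147,0],[-0.5,-0.0273,0,0.005,0,0.196,0],[-0.5,-0.034,0,0.0073,0,0.245,0],[-0.5,-0.0403,0,0.0096,0,0.295,0],[-0.5,-0.0445,0,0.0115,0,0.326,0],[-0.5,-0.047,0,0.0127,0,0.345,0],[-0.5,-0.047,0,0.0127,0,0.345,0]]'
python3 - <<'E'
from h import *
from scipy.spatial.transform import Rotation as R
st=get_state();M=R.from_rotvec(st["ee_rot"]).as_matrix();print(st["tcp_pos"],st["finger_gap"],M[:,0])
print("expected cassette centre",st["tcp_pos"]+.012*M[:,0])
f=grab_frame("scene");save(f,"s9.png",(270,200,470,390),3)
f=grab_frame("top");save(f,"t9.png",(310,120,520,340),2.7)
E
```

```text
t: 11.55
tcp_pos: [0.486, -0.0232, 0.0067]
ee_rot: [-1.464, -0.672, 0.672]
wrist_force: [-0.4, 0.9, 0.3]
finger_gap: 0.066
[ 0.48604932 -0.02317845  0.00670098] 0.06599078490817226 [ 6.51939441e-01  7.58271036e-01 -4.33869180e-05]
expected cassette centre [ 0.49387259 -0.0140792   0.00670046]
```

View pics/s9.png

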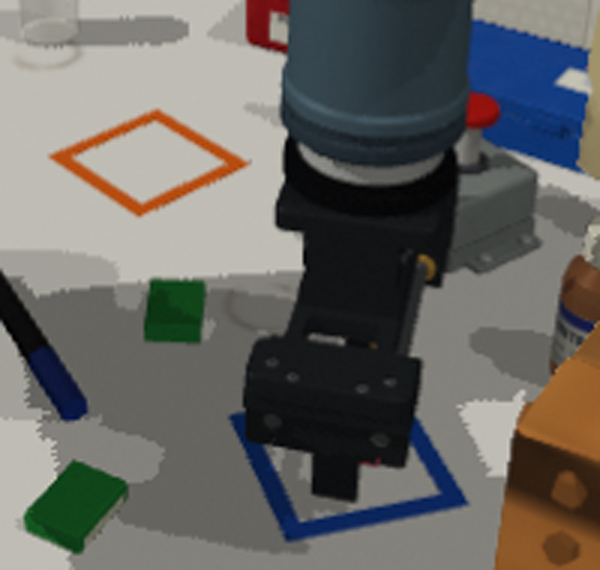

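View pics/t9.png

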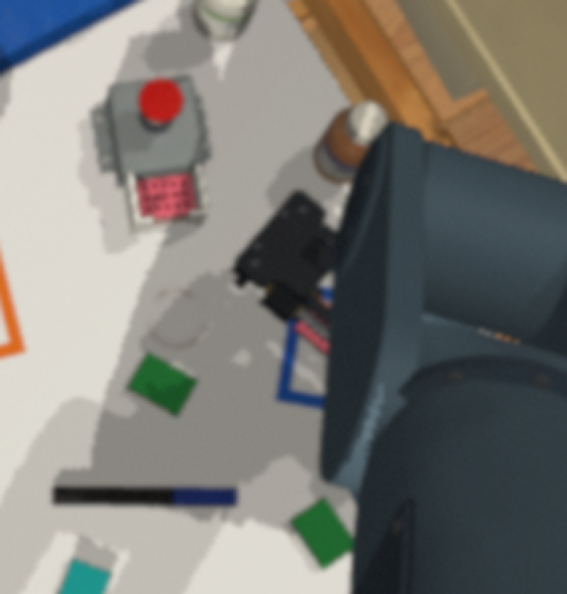

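```bash
python3 - <<'E'
from h import *
import pickle
t=pickle.load(open("top0.pkl","rb"))
for p in((298,325),(326,350)):print(onz(t,310+p[0]/2.7,120+p[1]/2.7,.012).round(4))
print("expected corner (0.496,0.012)")
E
python3 -m handwheel '[[-0.5,-0.004,0,0,0,0,0],[-0.5,-0.009,0,0,0,0,0],[-0.5,-0.014,0,0,0,0,0],[-0.5,-0.017,0,0,0,0,0],[-0.5,-0.019,0,0,0,0,0],[-0.5,-0.0195,0,0,0,0,0],[-0.5,-0.0195,0,0,0,0,0]]'
```

```text
[0.4968 0.0065 0.012 ]
[ 0.4786 -0.0133  0.012 ]
expected corner (0.496,0.012)
t: 12.52
tcp_pos: [0.4735, -0.0379, 0.0067]
ee_rot: [-1.464, -0.672, 0.672]
wrist_force: [-0.4, 0.6, -0.1]
finger_gap: 0.066
```

The seen edge agrees with the expected one within about 5 mm. I'll back the fingers off the cassette and lift away to look.

```bash
python3 -m handwheel '[[-0.5,0.006,0,0,0,0,0],[-0.5,0.012,0,0,0,0,0],[-0.5,0.012,0,0,0,0,0],[-0.5,0.012,-0.02,0,0,0,0],[-0.5,0.012,-0.06,0,0,0,0],[-0.5,0.012,-0.12,0,0,0,0],[-0.5,0.012,-0.18,0,0,0,0],[-0.5,0.012,-0.24,0,0,0,0],[-0.5,0.012,-0.3,0,0,0,0],[-0.5,0.012,-0.3,0,0,0,0]]'
python3 - <<'E'
from h import *
f=grab_frame("scene");save(f,"s10.png",(270,200,470,390),3)
m=cv2.inRange(cv2.cvtColor(f["image"],cv2.COLOR_RGB2HSV),(165,70,60),(180,255,255))
cs,_=cv2.findContours(m,cv2.RETR_EXTERNAL,cv2.CHAIN_APPROX_NONE)
for c in cs:
    r=cv2.minAreaRect(c)
    if r[0][1]>310 and cv2.contourArea(c)>50: print(r,onz(f,*r[0],.008))
f=grab_frame("top");save(f,"t10.png",(310,120,520,340),2.7)
E
```

```text
t: 13.78
tcp_pos: [0.4838, -0.0294, 0.3124]
ee_rot: [-1.471, -0.68, 0.667]
wrist_force: [0.2, -0.2, -0.3]
finger_gap: 0.0663
((385.6588439941406, 350.0353088378906), (21.042255401611328, 26.031658172607422), 12.52880859375) [ 0.48005972 -0.03179555  0.008     ]
```

View pics/s10.png

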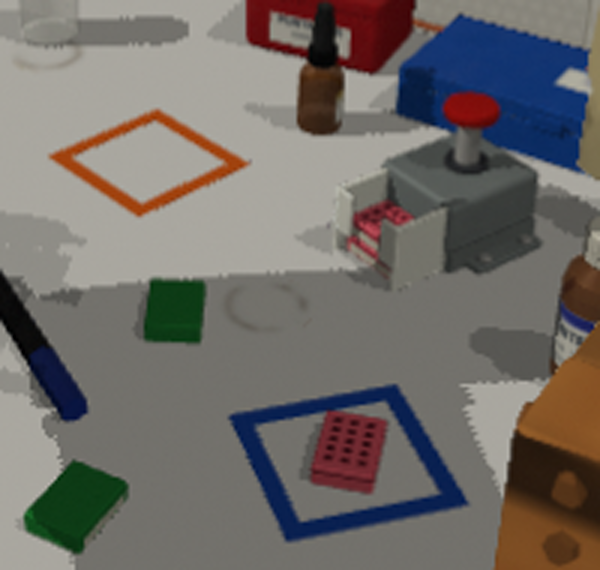

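View pics/t10.png

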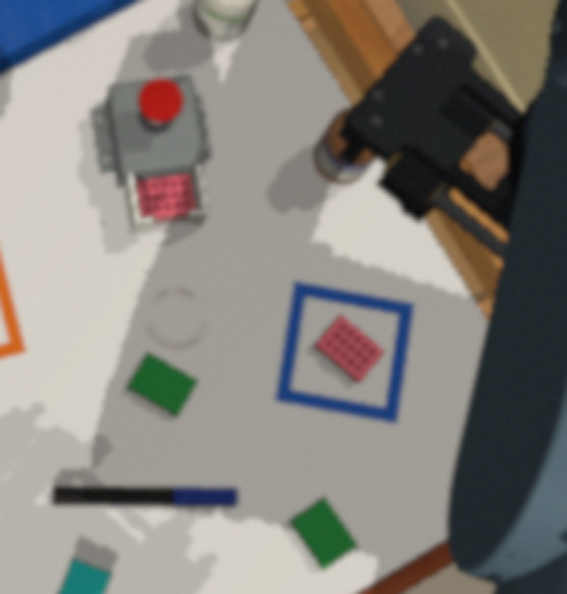

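The cassette lies flat in the middle of the blue square: scene crop (350,450), top crop (348,350). It measures (0.480,-0.032) against a square centre of (0.481,-0.028). The plunger is up, the other two cassettes are in the magazine, and the bystanders in view look unmoved. I'm handing in.

```bash
python3 -c "
from cell import close_job
print(close_job())"
```

```text
the job is handed in; nothing more can be done
None
```

The job is done and handed in at about 14 s of the 64 s allowed; no verdict was reported.

**What I did:** I pressed the plunger once to its stop, with the fingertips at 56 mm and about 30 N on the wrist, and released it. I then lowered the open fingers either side of the dispensed pink cassette. With one fingertip I pushed it along the table in an arc into the blue square, without gripping or lifting it.

**Last checks:**
- **Cassette:** It lies flat at about (0.480, -0.032), some 4 mm from the measured centre of the blue square (0.481, -0.028). The limit is 25 mm.
- **Dispenser:** The plunger is up and two cassettes remain in the magazine.
- **Bystanders:** The dropper bottle, brown bottle, beaker and marker all look undisturbed. I judged this by eye and did not measure it.
- **Robot:** The gripper is clear at z of about 0.31 m, touching nothing.

**Disagreements:**
- The first press stopped about 2.5 mm short of full travel because the arm gave slightly, so I pressed further before releasing.
- Mid-push, the cassette corner seen in the top view was about 5 mm from where I expected it. I did not need to correct for it.

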